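# Swipe the hob's touch bar to full power and press start

## Robot

A 7-joint arm with a two-finger parallel gripper is mounted at the origin on the work surface. World frame = base frame: x ahead of the robot, y to its left, z up, the work surface at z = 0. Lengths are in m, angles in degrees, forces in N, time in s.
With the tool pointing down it reaches from about 0.35 to 0.9 m from the base axis. Payload 7.2 kg.
Tool frame: the origin (TCP) lies between the finger pads, 19 mm behind the fingertips; this is the grasp point; z points along the fingers, y is the line along which they close (so a half turn about z gives the same grasp; the last joint's range is limited). The gripper opens to 85 mm and grips with 20 to 120 N. Pads are 22 mm wide; open, the fingers measure 114 mm over their backs; the gripper's body (76 mm by 85 mm) begins 54 mm behind the grasp point. The pads swing forward as they close: fully open they stand 13 mm farther back than shut.
Start: joints at [-75.355, 23.554, -0.728, 91.456, 0.321, 64.991, -4.71], TCP at [0.199, 0.593, 0.25] pointing down, gripper open.
Joint ranges: [-169.25, 169.25], [-16.82, 113.86], [-84.01, 82.57], [7.8, 145.47], [-59.2, 239.2], [7.22, 106.19], [-163.78, 163.78]. Speed limits (degrees/s): [136.94, 136.94, 172.46, 172.46, 180, 180, 180].

## Interface

Orientations are given as [roll, pitch, yaw] about the fixed x, y, z axes, in that order (R = Rz(yaw) Ry(pitch) Rx(roll)).
In Python, from plant import env gives the robot as it stands.
- The arm moves only by the tool step_arm, never from a script. Its argument "steps" is a list that holds one entry, the list of rows, each a list of 6 numbers: the shift along the tool's x, y, z in units of 0.4 m (1.0 is 0.4 m), then the turn, a rotation vector about the tool's x, y, z in units of 120 degrees (1.0 is 120 degrees). A call has 1 to 5 rows; each row is the pose to reach, as a shift and turn from the pose commanded when the call began, along the tool's axes at that moment; what a row does not reach only later rows make up. A row lasts 1/12 s, in which the tool goes at most 41.7 mm and 7.16 degrees, less where a joint would pass 70% of its speed; a pose out of reach is approached as far as the arm can. A call with a number of a shift or a turn outside -1 to 1 is refused whole. A call with a gripper value outside its range is refused whole. "claw" is the closure, from 0 (fully open) to 1 (shut), set as the call begins (left out, the last holds). The fingers move at their own pace and stop on an object; "squeeze" is the grip in N (left out, the last holds). Time passes only in rows, so rows that repeat a pose let the fingers close. It gives the time, the measured TCP pose, the force, the opening and the grip force at its end, in the units of the state.
- env.read_state(): the state, without advancing time (a new reading comes with each control period).
- env.capture(name): name is "scene" or "side" or "wrist"; returns a dict with "frame" (480x640x3 uint8, red, green, blue), "range_z" (480x640 float32, m along the optical axis (not along the pixel's ray), 0 where there is no reading), "intrinsics" (3x3 intrinsics, pixels), "rvec" (rotation vector, rad) and "tvec" (3), from world to camera coordinates, as OpenCV has them. Camera axes: x right, y down, z forward; pixel columns grow to the right and rows downward; lengths in m; the calibration is good to about 2 mm. A picture is of the moment at which its call begins.
- env.finish_job(): hands the job in; it is judged then, once.
The state is a dict: "clock": time; "joint_pos": joint angles; "dq": joint speeds; "effort": joint torques, N m; "position": TCP position; "tcp_rot": TCP orientation; "contact_force": force on the tool from outside, world axes, zero at the start; "moment": the same for the moment, N m; "gripper_width": opening from 0.0 (shut) to 1.0 (fully open); "grasp_force": force on a finger pad.
Only numpy, scipy, OpenCV 4.12 (cv2) and the standard library are available. Lean on these libraries where they do the work, as an engineer would, in place of code of your own. Each camera call takes 0.05 s, during which the arm holds its last target. There are 200 camera calls.

## Task

Turn up the heat under the pan: with the gripper shut and pointing straight down, slide the fingertips lightly along the whole curved touch bar of the zone the pan stands on, from the smallest dot through every mark to the big red dot, pressing the bar down just a little and never to its stop. Then press the green start key well down and let it come back up. Grip nothing, do not touch the other zone's bar, and leave the pan, trivet, mug and jar where they are.

Things in the scene. Friction and masses are not known exactly. Their poses are not given: they have to be found in the camera images.
- hob: two-zone hob: fixed black glass plate 330 mm deep (x), 580 mm wide (y), 6 mm thick. Origin at its underside, on the worktop; the plate reaches from -130 to +200 mm in its x. x points away from the robot, y to the left seen from the robot. The cooking zones (thin grey rings 180 mm across) are centred at x +70 mm, y +150 (left) and -150 mm (right); each has its own curved touch bar on its near side.
- pan: steel pan, 150 mm across, 60 mm high, two side handles 33 mm beyond the wall, 0.5 to 1 kg; stands on one of the two zones. Origin under its centre. It says which zone, and so which bar, is meant.
- trivet: loose round cork trivet, 140 mm across, 12 mm thick, lying on the other zone. Origin under its centre.
- mug: loose blue mug, 80 mm across, 90 mm high, on the worktop left of the hob. Origin under its centre.
- jar: loose amber glass jar, 60 mm across, 90 mm high, wooden cap, on the worktop right of the hob. Origin under its centre.
- bar_left (a joint): how far the left zone's touch bar is pushed down, m: 0 at rest, 0.007 at its stop. The bar: dark quarter-circle arc, centre-line radius 125 mm about the zone's centre, 25 mm wide, flat top 18 mm above the worktop, five marks from a 5 mm white dot to an 18 mm red dot. The whole bar sinks level on springs (0.9 N to start, 0.9 N more per mm) and comes back up when let go.
- bar_right (a joint): how far the right zone's touch bar is pushed down, m: 0 at rest, 0.007 at its stop. The bar: dark quarter-circle arc, centre-line radius 125 mm about the zone's centre, 25 mm wide, flat top 18 mm above the worktop, five marks from a 5 mm white dot to an 18 mm red dot. The whole bar sinks level on springs (0.9 N to start, 0.9 N more per mm) and comes back up when let go.
- left_0 (a point): mark 0 of the left zone's bar: lowest power, smallest white dot, at the bar's end on the hob's left (+y), centre of the mark, on the bar's top surface; marks follow each other every 49 mm along the arc.
- left_1 (a point): mark 1 of the left zone's bar, centre of the mark, on the bar's top surface; marks follow each other every 49 mm along the arc.
- left_2 (a point): mark 2 of the left zone's bar, centre of the mark, on the bar's top surface; marks follow each other every 49 mm along the arc.
- left_3 (a point): mark 3 of the left zone's bar, centre of the mark, on the bar's top surface; marks follow each other every 49 mm along the arc.
- left_4 (a point): mark 4 of the left zone's bar: full power, the big red dot, at the bar's end on the hob's right (-y), centre of the mark, on the bar's top surface; marks follow each other every 49 mm along the arc.
- right_0 (a point): mark 0 of the right zone's bar: lowest power, smallest white dot, at the bar's end on the hob's left (+y), centre of the mark, on the bar's top surface; marks follow each other every 49 mm along the arc.
- right_1 (a point): mark 1 of the right zone's bar, centre of the mark, on the bar's top surface; marks follow each other every 49 mm along the arc.
- right_2 (a point): mark 2 of the right zone's bar, centre of the mark, on the bar's top surface; marks follow each other every 49 mm along the arc.
- right_3 (a point): mark 3 of the right zone's bar, centre of the mark, on the bar's top surface; marks follow each other every 49 mm along the arc.
- right_4 (a point): mark 4 of the right zone's bar: full power, the big red dot, at the bar's end on the hob's right (-y), centre of the mark, on the bar's top surface; marks follow each other every 49 mm along the arc.
- start_key (a joint): how far the start key is pressed, m: 0 up, 0.006 fully down; sprung, 1.5 N to start and 5 N fully down, comes back up. A round green key 28 mm across in a 44 mm metal collar, in the middle of the hob near its front edge (hob x -75 mm, y 0).
- start_key_top (a point): centre of the top of the green start key, 28 mm above the worktop when up.
Things that resemble listed ones, but are neither listed nor needed, are in the scene too. Several things have the shape of the jar; the one meant has the colours described above. Of the things shaped like the trivet, the cork one is meant.

How it is judged (in metres and radians):
On the way, in this order (a step that is already met when the one before it is completed fails the run):
1. the fingertips press the bar of the pan's zone lightly (down more than 0.8 mm) at mark 0 (tool point within 14 mm of it, seen from above) (((y of pan in the frame of hob above 0 m and horizontal distance between the grasp point and left_0 below 0.014 m and value of joint bar_left above 0.0008 m) or (not (y of pan in the frame of hob above 0 m) and horizontal distance between the grasp point and right_0 below 0.014 m and value of joint bar_right above 0.0008 m))), for 0.05 s.
2. still pressing the bar, they pass between marks 0 and 1 (over 14 mm and under 36 mm from both) (((y of pan in the frame of hob above 0 m and value of joint bar_left above 0.0008 m and horizontal distance between the grasp point and left_0 between 0.014 and 0.036 m and horizontal distance between the grasp point and left_1 between 0.014 and 0.036 m) or (not (y of pan in the frame of hob above 0 m) and value of joint bar_right above 0.0008 m and horizontal distance between the grasp point and right_0 between 0.014 and 0.036 m and horizontal distance between the grasp point and right_1 between 0.014 and 0.036 m))), for 0.03 s.
3. the fingertips press the bar of the pan's zone lightly (down more than 0.8 mm) at mark 1 (tool point within 14 mm of it, seen from above) (((y of pan in the frame of hob above 0 m and horizontal distance between the grasp point and left_1 below 0.014 m and value of joint bar_left above 0.0008 m) or (not (y of pan in the frame of hob above 0 m) and horizontal distance between the grasp point and right_1 below 0.014 m and value of joint bar_right above 0.0008 m))), for 0.05 s.
4. still pressing the bar, they pass between marks 1 and 2 (over 14 mm and under 36 mm from both) (((y of pan in the frame of hob above 0 m and value of joint bar_left above 0.0008 m and horizontal distance between the grasp point and left_1 between 0.014 and 0.036 m and horizontal distance between the grasp point and left_2 between 0.014 and 0.036 m) or (not (y of pan in the frame of hob above 0 m) and value of joint bar_right above 0.0008 m and horizontal distance between the grasp point and right_1 between 0.014 and 0.036 m and horizontal distance between the grasp point and right_2 between 0.014 and 0.036 m))), for 0.03 s.
5. the fingertips press the bar of the pan's zone lightly (down more than 0.8 mm) at mark 2 (tool point within 14 mm of it, seen from above) (((y of pan in the frame of hob above 0 m and horizontal distance between the grasp point and left_2 below 0.014 m and value of joint bar_left above 0.0008 m) or (not (y of pan in the frame of hob above 0 m) and horizontal distance between the grasp point and right_2 below 0.014 m and value of joint bar_right above 0.0008 m))), for 0.05 s.
6. still pressing the bar, they pass between marks 2 and 3 (over 14 mm and under 36 mm from both) (((y of pan in the frame of hob above 0 m and value of joint bar_left above 0.0008 m and horizontal distance between the grasp point and left_2 between 0.014 and 0.036 m and horizontal distance between the grasp point and left_3 between 0.014 and 0.036 m) or (not (y of pan in the frame of hob above 0 m) and value of joint bar_right above 0.0008 m and horizontal distance between the grasp point and right_2 between 0.014 and 0.036 m and horizontal distance between the grasp point and right_3 between 0.014 and 0.036 m))), for 0.03 s.
7. the fingertips press the bar of the pan's zone lightly (down more than 0.8 mm) at mark 3 (tool point within 14 mm of it, seen from above) (((y of pan in the frame of hob above 0 m and horizontal distance between the grasp point and left_3 below 0.014 m and value of joint bar_left above 0.0008 m) or (not (y of pan in the frame of hob above 0 m) and horizontal distance between the grasp point and right_3 below 0.014 m and value of joint bar_right above 0.0008 m))), for 0.05 s.
8. still pressing the bar, they pass between marks 3 and 4 (over 14 mm and under 36 mm from both) (((y of pan in the frame of hob above 0 m and value of joint bar_left above 0.0008 m and horizontal distance between the grasp point and left_3 between 0.014 and 0.036 m and horizontal distance between the grasp point and left_4 between 0.014 and 0.036 m) or (not (y of pan in the frame of hob above 0 m) and value of joint bar_right above 0.0008 m and horizontal distance between the grasp point and right_3 between 0.014 and 0.036 m and horizontal distance between the grasp point and right_4 between 0.014 and 0.036 m))), for 0.03 s.
9. the fingertips press the bar of the pan's zone lightly (down more than 0.8 mm) at mark 4 (tool point within 14 mm of it, seen from above) (((y of pan in the frame of hob above 0 m and horizontal distance between the grasp point and left_4 below 0.014 m and value of joint bar_left above 0.0008 m) or (not (y of pan in the frame of hob above 0 m) and horizontal distance between the grasp point and right_4 below 0.014 m and value of joint bar_right above 0.0008 m))), for 0.05 s.
10. the start key is pressed down by more than 4 mm (value of joint start_key above 0.004 m), for 0.1 s.
At the end, for the whole second after the job is handed in: the five marks of the bar belonging to the pan's zone have been stroked in order from the smallest dot to the red one and then the start key pressed; both bars and the key are back up (within 0.8 mm), and the pan, trivet, mug and jar stand upright and at rest within 15 mm of where they began (value of joint each of bar_left, bar_right, start_key below 0.0008 m and distance of each of pan, trivet, mug, jar from where it was at the start of the episode below 0.015 m and linear speed of each of pan, trivet, mug, jar below 0.02 m/s and angle between each of pan, trivet, mug, jar's own z axis and vertical below 0.1 rad); the robot touches nothing.
It fails at once if the pan, trivet, mug or jar is shifted, lifted or carried (more than 15 mm from its start) (distance of any of pan, trivet, mug, jar from where it was at the start of the episode above 0.015 m).
It fails at once if a bar is pushed nearly down to its stop (more than 6.3 mm) (value of joint any of bar_left, bar_right above 0.0063 m).
It fails at once if the bar of the zone without the pan is touched (down more than 0.8 mm) ((y of pan in the frame of hob above 0 m and value of joint bar_right above 0.0008 m) or (not (y of pan in the frame of hob above 0 m) and value of joint bar_left above 0.0008 m)).
It also fails if it takes over 51 s, if anything falls off the work surface, if the arm or the gripper's body presses on something with over 40 N, if the wrist force passes 120 N, or if a joint passes its speed limit or range.

## Working session

There is one attempt and no reset: what is moved stays moved. The work goes in short steps, Python scripts to look and compute and a tool call to move; the robot and the scene stay as the last step left them, time stands still between calls to the robot, and variables do not carry over. Pictures are saved under pics/ and viewed, at most 10 in all, crops included, and the job is handed in when it is done.

Besides the shell and the picture viewer there is one more tool, called as a command line: name --argument value ..., lists and objects as JSON in quotes. step_arm: Moves the arm, as the interface text tells. Shifts and turns lie within -1 to 1; 1 stands for 0.4 m of shift or 120 degrees of turn. Its arguments: {"type":"object","properties":{"steps":{"type":"array","items":{"type":"array","items":{"type":"array","items":{"type":"number"}}}},"claw":{"type":"number"},"squeeze":{"type":"number"}},"required":["steps"]}

```bash
mkdir -p pics; cat > h.py <<'E'
import numpy as np, cv2
from plant import env
def cap(n):
    c=env.capture(n); R,_=cv2.Rodrigues(np.array(c["rvec"],float)); c["R"]=R; c["t"]=np.array(c["tvec"],float).ravel(); c["K"]=np.array(c["intrinsics"],float); return c
def cloud(c):
    z=c["range_z"].astype(float); v,u=np.indices(z.shape); K=c["K"]
    p=np.stack([(u-K[0,2])/K[0,0]*z,(v-K[1,2])/K[1,1]*z,z],-1)
    w=(p-c["t"])@c["R"]; w[z==0]=np.nan; return w
def save(c,n): cv2.imwrite(f"pics/{n}.png",cv2.cvtColor(c["frame"],cv2.COLOR_RGB2BGR))
E
python3 - <<'E'
from h import *
for n in("scene","side"):
    c=cap(n); save(c,n); np.savez(f"{n}.npz",f=c["frame"],w=cloud(c)); print(n,-c["R"].T@c["t"])
s=env.read_state(); print(s)
E
```

```text
scene [ 1.431883   -0.18817735  0.66508177]
side [0.45827727 0.8082057  0.96732325]
{'clock': 0.1, 'joint_pos': array([-75.35274955,  23.59595138,  -0.72946493,  91.49938341,
         0.32049213,  64.99146868,  -4.71180964]), 'dq': array([-0.08183165, -0.08261814,  0.00948324, -0.18672743,  0.09084562,
       -0.01447171,  0.00396584]), 'effort': array([ 2.11974228e-03, -6.01831841e+01,  6.83838632e-01, -3.00086653e+01,
        1.39823608e-02,  6.46159082e-03, -7.74013387e-07]), 'position': array([0.19876839, 0.59209903, 0.24923049]), 'tcp_rot': array([-1.79915391e+02,  5.22434525e-03,  1.61445346e+02]), 'contact_force': array([ 0.15517678, -0.05985715, -0.39288492]), 'moment': array([0.02512495, 0.10601016, 0.01992535]), 'grasp_force': 0.0, 'gripper_width': 0.9984821618783692}
```

View pics/scene.png

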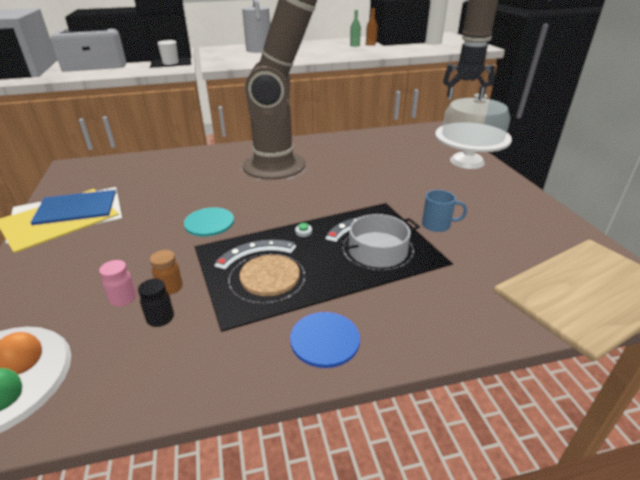

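View pics/side.png

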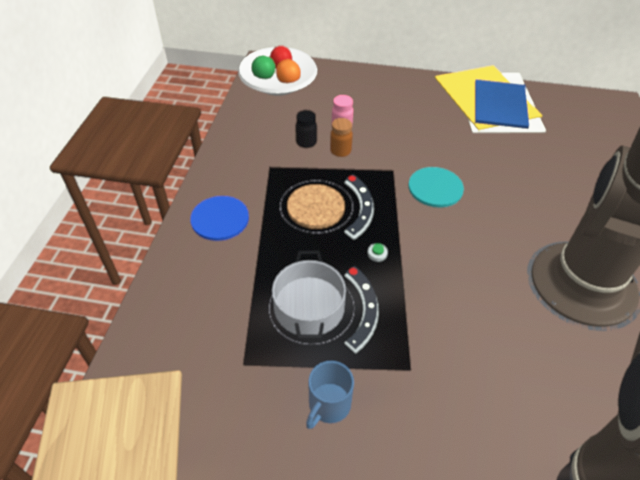

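The pan stands on the left (+y) zone: it is at (380,240) in scene and (310,298) in side, next to the mug. Its bar runs in side from white dot (357,347) to red dot (352,271), and the key is at (377,252). The other bar, with its red dot at (352,178) beside the cork trivet, must not be touched. Lookalikes are the pink and black jars and the teal and blue discs.

```bash
python3 - <<'E'
from h import *
for n in("side","scene"):
    d=np.load(n+".npz"); f=d["f"]; w=d["w"]
    hsv=cv2.cvtColor(f,cv2.COLOR_RGB2HSV)
    box=(w[...,0]>.3)&(w[...,0]<.9)&(abs(w[...,1])<.6)
    blk=box&(hsv[...,2]<45)&(w[...,2]<.012)&(w[...,2]>-.005)
    m=cv2.morphologyEx(blk.astype(np.uint8),cv2.MORPH_OPEN,np.ones((3,3)))
    k,l,st,_=cv2.connectedComponentsWithStats(m); i=1+st[1:,4].argmax()
    p=w[l==i]; r=cv2.minAreaRect(p[:,:2].astype(np.float32)); print(n,"rect",r,"z",np.median(p[:,2]))
    for nm,mm in(("green",(abs(hsv[...,0].astype(int)-62)<15)&(hsv[...,1]>110)),("red",((hsv[...,0]<6)|(hsv[...,0]>174))&(hsv[...,1]>150)),("top",(w[...,2]>.055)&(w[...,2]<.08)&(hsv[...,1]<40))):
        k,l,st,ce=cv2.connectedComponentsWithStats((mm&box).astype(np.uint8))
        for j in range(1,k):
            if st[j,4]>12:
                q=w[l==j]; print(nm,st[j,4],ce[j].round(1),np.nanmean(q,0).round(4),np.nanmin(q,0).round(3),np.nanmax(q,0).round(3))
c=cv2.cvtColor(np.load("side.npz")["f"],cv2.COLOR_RGB2BGR)[230:380,250:420]
cv2.imwrite("pics/crop.png",cv2.resize(c,None,fx=4,fy=4,interpolation=cv2.INTER_CUBIC))
E
```

```text
side rect ((0.56959468126297, 0.02491864562034607), (0.3248601257801056, 0.5766323208808899), 8.676551818847656) z 0.005647101867771833
green 340 [263.3  67.4] [ 0.8722 -0.5771  0.0797] [ 0.845 -0.599  0.051] [ 0.9   -0.557  0.104]
green 95 [377.7 247.9] [0.4609 0.0068 0.0251] [ 0.45  -0.03   0.002] [0.471 0.024 0.032]
red 36 [351.2 177.6] [ 0.5542 -0.2222  0.0165] [ 0.545 -0.244  0.002] [ 0.564 -0.21   0.022]
red 47 [352.6 270.7] [0.5082 0.0765 0.0175] [0.5   0.06  0.004] [0.518 0.088 0.023]
top 272 [283.   84.7] [ 0.8031 -0.5335  0.0582] [ 0.725 -0.599  0.055] [ 0.899 -0.497  0.065]
top 155 [306.  127.2] [ 0.6959 -0.3403  0.0662] [ 0.673 -0.363  0.055] [ 0.723 -0.33   0.08 ]
top 1074 [308.7 293.7] [0.5858 0.1827 0.0618] [0.513 0.065 0.055] [0.662 0.287 0.07 ]
scene rect ((0.634691596031189, 0.17442291975021362), (0.15905886888504028, 0.29330191016197205), 10.13162899017334) z 0.007316553338266254
green 27 [303.9 225.9] [0.4641 0.0094 0.0279] [ 0.449 -0.002  0.022] [0.474 0.02  0.031]
green 438 [  9.6 382.7] [ 0.8849 -0.5708  0.0826] [ 0.862 -0.586  0.057] [ 0.9   -0.562  0.099]
top 15 [464.1 204.1] [0.5325 0.4394 0.0712] [0.525 0.427 0.056] [0.541 0.45  0.079]
top 750 [376.1 233.4] [0.5928 0.1664 0.0622] [0.51  0.068 0.055] [0.664 0.281 0.07 ]
top 198 [154.  301.8] [ 0.7221 -0.3585  0.0654] [ 0.706 -0.385  0.055] [ 0.731 -0.333  0.08 ]
top 1134 [ 51.9 357. ] [ 0.8168 -0.5314  0.0582] [ 0.725 -0.599  0.055] [ 0.9   -0.501  0.079]
top 24 [ 20.9 383.4] [ 0.873  -0.5644  0.0635] [ 0.862 -0.568  0.055] [ 0.885 -0.562  0.073]
```

View pics/crop.png

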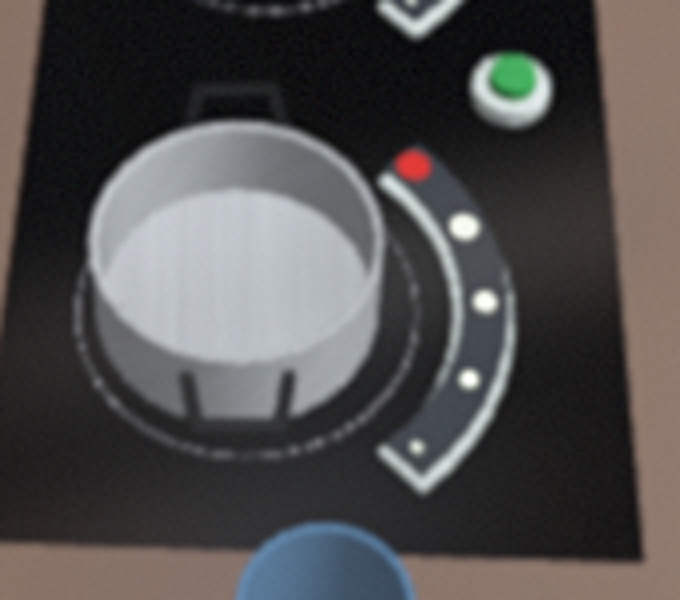

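The crop shows the left bar from the smallest dot at crop (417,447), through (469,379), (485,301) and (464,227), to red at (413,165). The key is at (512,75). I'll check the hob model against these dots by intersecting their rays with z = 18 mm. At the same time I'll start the transit.

```bash
python3 - <<'E'
from h import *
yaw=np.radians(8.7); c,s=np.cos(yaw),np.sin(yaw); R=np.array([[c,-s],[s,c]])
o=np.array([.5696,.0249])-R@[.035,0]
H=[(.07-.125*np.cos(a),.15+.125*np.sin(a)) for a in np.radians(22.46*np.arange(2,-3,-1))]
M=np.array([o+R@h for h in H]); K=o+R@[-.075,0]
cm=cap("side")
def ray(u,v,z):
    C=-cm["R"].T@cm["t"]; d=cm["R"].T@np.linalg.solve(cm["K"],[u,v,1]); return (C+d*(z-C[2])/d[2])[:2]
P=np.array([ray(250+(x-1.5)/4,230+(y-1.5)/4,.018) for x,y in((417,447),(469,379),(485,301),(464,227),(413,165))])
print("model",M.round(4),"meas",P.round(4),"diff mm",((P-M)*1e3).round(1),sep="\n")
print("key",K.round(4),ray(250+512/4,230+75/4,.028).round(4))
E
```

```text
model
[[0.4807 0.2523]
 [0.4601 0.2082]
 [0.4579 0.1596]
 [0.4745 0.1138]
 [0.5074 0.0778]]
meas
[[0.4805 0.2522]
 [0.4599 0.208 ]
 [0.4576 0.1591]
 [0.4744 0.1137]
 [0.5074 0.0772]]
diff mm
[[-0.2 -0.2]
 [-0.2 -0.2]
 [-0.4 -0.5]
 [-0.1 -0.1]
 [ 0.  -0.7]]
key [0.4609 0.0083] [0.46   0.0118]
```

step_arm --steps '[[[-0.94, -0.584, 0, 0, 0, -0.155], [-0.94, -0.584, 0, 0, 0, -0.155], [-0.94, -0.584, 0, 0, 0, -0.155], [-0.94, -0.584, 0, 0, 0, -0.155], [-0.94, -0.584, 0, 0, 0, -0.155]]]' --claw 1

```text
clock: 0.57
position: [0.3325, 0.4301, 0.2498]
tcp_rot: [-180.0, -0.0, -179.9]
contact_force: [0.9, -0.1, -0.6]
gripper_width: 0.301
grasp_force: 0.0
```

step_arm --steps '[[[-0.37, -0.45, 0, 0, 0, 0], [-0.37, -0.45, 0.1, 0, 0, 0], [-0.37, -0.45, 0.2, 0, 0, 0], [-0.37, -0.45, 0.2, 0, 0, 0], [-0.37, -0.45, 0.2, 0, 0, 0]]]'

```text
clock: 0.98
position: [0.4568, 0.2795, 0.1874]
tcp_rot: [180.0, 0.0, -179.9]
contact_force: [1.1, 0.6, -0.6]
gripper_width: -0.0
grasp_force: 0.0
```

step_arm --steps '[[[0, 0, 0, 0, 0, 0], [0, 0, 0, 0, 0, 0], [0, 0, 0, 0, 0, 0]]]'

```text
clock: 1.23
position: [0.4556, 0.2815, 0.1877]
tcp_rot: [180.0, -0.0, -180.0]
contact_force: [-0.9, 0.3, 0.6]
gripper_width: 0.0
grasp_force: 0.0
```

step_arm --steps '[[[-0.063, -0.073, 0.1, 0, 0, 0], [-0.063, -0.073, 0.2, 0, 0, 0], [-0.063, -0.073, 0.3, 0, 0, 0], [-0.063, -0.073, 0.35, 0, 0, 0], [-0.063, -0.073, 0.35, 0, 0, 0]]]'

```text
clock: 1.65
position: [0.4773, 0.252, 0.0432]
tcp_rot: [-179.8, -0.4, -179.8]
contact_force: [-0.7, 0.1, -0.6]
gripper_width: -0.004
grasp_force: 0.0
```

step_arm --steps '[[[0, 0, 0, 0, 0, 0], [0, 0, 0, 0, 0, 0], [0, 0, 0, 0, 0, 0]]]'

```text
clock: 1.9
position: [0.4822, 0.2537, 0.0503]
tcp_rot: [179.9, 0.2, -179.9]
contact_force: [0.4, 0.5, 1.5]
gripper_width: 0.001
grasp_force: 0.0
```

step_arm --steps '[[[0, 0, 0.004, 0, 0, 0], [0, 0, 0.008, 0, 0, 0], [0, 0, 0.012, 0, 0, 0], [0, 0, 0.015, 0, 0, 0], [0, 0, 0.015, 0, 0, 0]]]'

```text
clock: 2.32
position: [0.4811, 0.2519, 0.0418]
tcp_rot: [-180.0, -0.0, -180.0]
contact_force: [0.2, -0.3, 0.6]
gripper_width: 0.003
grasp_force: 0.0
```

step_arm --steps '[[[0, 0, 0, 0, 0, 0], [0, 0, 0, 0, 0, 0], [0, 0, 0, 0, 0, 0]]]'

```text
clock: 2.57
position: [0.4811, 0.252, 0.0418]
tcp_rot: [180.0, -0.0, -180.0]
contact_force: [-0.0, -0.2, 0.4]
gripper_width: 0.004
grasp_force: 0.0
```

step_arm --steps '[[[0, 0, 0.005, 0, 0, 0], [0, 0, 0.01, 0, 0, 0], [0, 0, 0.014, 0, 0, 0], [0, 0, 0.017, 0, 0, 0], [0, 0, 0.019, 0, 0, 0]]]'

```text
clock: 2.98
position: [0.4811, 0.252, 0.0342]
tcp_rot: [180.0, -0.0, -180.0]
contact_force: [-1.2, -0.2, 3.0]
gripper_width: -0.0
grasp_force: 1.6
```

step_arm --steps '[[[0, 0, 0, 0, 0, 0], [0, 0, 0, 0, 0, 0], [0, 0, 0, 0, 0, 0]]]'

```text
clock: 3.23
position: [0.4811, 0.252, 0.0344]
tcp_rot: [180.0, 0.0, -180.0]
contact_force: [-1.3, -0.9, 3.0]
gripper_width: -0.0
grasp_force: 1.5
```

The force of 3.0 N means the bar is down about 2.3 mm, as planned. Next I work out the arc shifts.

```bash
python3 - <<'E'
import numpy as np
y=np.radians(8.7); R=np.array([[np.cos(y),-np.sin(y)],[np.sin(y),np.cos(y)]])
o=np.array([.5696,.0247])+R@[.035,.15]
a=np.radians(np.linspace(44.92,-44.92,21)); P=np.array([o+R@[-.125*np.cos(t),.125*np.sin(t)] for t in a]); P[0]=[.4811,.252]
for i in range(0,20,5): print(((P[i+1:i+6]-P[i])*[-1,1]/.4).round(3).tolist(), P[i+5].round(4))
E
```

```text
[[0.015, -0.02], [0.027, -0.041], [0.037, -0.064], [0.046, -0.086], [0.053, -0.11]] [0.4601 0.208 ]
[[0.005, -0.024], [0.008, -0.048], [0.009, -0.073], [0.008, -0.097], [0.005, -0.122]] [0.4579 0.1594]
[[-0.005, -0.024], [-0.011, -0.048], [-0.02, -0.071], [-0.03, -0.093], [-0.041, -0.114]] [0.4745 0.1136]
[[-0.013, -0.02], [-0.029, -0.04], [-0.045, -0.058], [-0.063, -0.075], [-0.082, -0.09]] [0.5074 0.0776]
```

step_arm --steps '[[[0.015, -0.02, 0, 0, 0, 0], [0.027, -0.041, 0, 0, 0, 0], [0.037, -0.064, 0, 0, 0, 0], [0.046, -0.086, 0, 0, 0, 0], [0.053, -0.11, 0, 0, 0, 0]]]'

```text
clock: 3.65
position: [0.4593, 0.207, 0.0344]
tcp_rot: [180.0, 0.0, -180.0]
contact_force: [0.0, 1.4, 2.9]
gripper_width: -0.003
grasp_force: 1.5
```

step_arm --steps '[[[0, 0, 0, 0, 0, 0], [0, 0, 0, 0, 0, 0]]]'

```text
clock: 3.82
position: [0.4594, 0.2062, 0.0342]
tcp_rot: [-179.9, -0.1, 179.9]
contact_force: [-0.3, -1.6, 2.3]
gripper_width: -0.002
grasp_force: 1.6
```

step_arm --steps '[[[0.005, -0.024, 0, 0, 0, 0], [0.008, -0.048, 0, 0, 0, 0], [0.009, -0.073, 0, 0, 0, 0], [0.008, -0.097, 0, 0, 0, 0], [0.005, -0.122, 0, 0, 0, 0]]]'

```text
clock: 4.23
position: [0.4578, 0.1581, 0.0342]
tcp_rot: [-180.0, -0.0, -180.0]
contact_force: [-0.2, 1.5, 2.9]
gripper_width: -0.005
grasp_force: 1.6
```

step_arm --steps '[[[0, 0, 0, 0, 0, 0], [0, 0, 0, 0, 0, 0]]]'

```text
clock: 4.4
position: [0.458, 0.1574, 0.0342]
tcp_rot: [-179.9, -0.0, 179.9]
contact_force: [0.2, -2.3, 3.3]
gripper_width: 0.002
grasp_force: 1.6
```

step_arm --steps '[[[-0.005, -0.024, 0, 0, 0, 0], [-0.011, -0.048, 0, 0, 0, 0], [-0.02, -0.071, 0, 0, 0, 0], [-0.03, -0.093, 0, 0, 0, 0], [-0.041, -0.114, 0, 0, 0, 0]]]'

```text
clock: 4.82
position: [0.4747, 0.1125, 0.0342]
tcp_rot: [-180.0, -0.0, -180.0]
contact_force: [-0.3, 1.6, 2.1]
gripper_width: 0.003
grasp_force: 1.6
```

step_arm --steps '[[[0, 0, 0, 0, 0, 0], [0, 0, 0, 0, 0, 0]]]'

```text
clock: 4.98
position: [0.4751, 0.1121, 0.0342]
tcp_rot: [-180.0, 0.0, 179.9]
contact_force: [1.2, -2.1, 2.6]
gripper_width: 0.003
grasp_force: 1.6
```

step_arm --steps '[[[-0.013, -0.02, 0, 0, 0, 0], [-0.029, -0.04, 0, 0, 0, 0], [-0.045, -0.058, 0, 0, 0, 0], [-0.063, -0.075, 0, 0, 0, 0], [-0.082, -0.09, 0, 0, 0, 0]]]'

```text
clock: 5.4
position: [0.5078, 0.0767, 0.0342]
tcp_rot: [-180.0, -0.0, -180.0]
contact_force: [-2.0, 1.1, 3.6]
gripper_width: 0.001
grasp_force: 1.6
```

step_arm --steps '[[[0, 0, 0, 0, 0, 0], [0, 0, 0, 0, 0, 0], [0, 0, 0, 0, 0, 0]]]'

```text
clock: 5.65
position: [0.5078, 0.0771, 0.0343]
tcp_rot: [-180.0, 0.1, -180.0]
contact_force: [1.3, -1.3, 4.1]
gripper_width: -0.001
grasp_force: 1.5
```

All five marks are stroked. Now lift and move over the key.

step_arm --steps '[[[0, 0, -0.06, 0, 0, 0], [0, 0, -0.12, 0, 0, 0], [0.04, -0.057, -0.12, 0, 0, 0], [0.08, -0.115, -0.12, 0, 0, 0], [0.117, -0.172, -0.12, 0, 0, 0]]]'

```text
clock: 6.07
position: [0.4592, 0.0089, 0.0823]
tcp_rot: [180.0, -0.0, -179.8]
contact_force: [0.4, -1.1, 0.2]
gripper_width: -0.002
grasp_force: 0.0
```

step_arm --steps '[[[0, 0, 0.02, 0, 0, 0], [0, 0, 0.04, 0, 0, 0], [0, 0, 0.06, 0, 0, 0], [0, 0, 0.065, 0, 0, 0], [0, 0, 0.065, 0, 0, 0]]]'

```text
clock: 6.48
position: [0.4602, 0.0098, 0.0551]
tcp_rot: [180.0, -0.1, -179.9]
contact_force: [0.8, 0.9, 0.0]
gripper_width: 0.001
grasp_force: 0.0
```

step_arm --steps '[[[0, 0, 0, 0, 0, 0], [0, 0, 0, 0, 0, 0], [0, 0, 0, 0, 0, 0]]]'

```text
clock: 6.73
position: [0.4608, 0.0091, 0.0564]
tcp_rot: [180.0, 0.0, -179.9]
contact_force: [0.3, -1.0, -0.4]
gripper_width: 0.0
grasp_force: 0.0
```

step_arm --steps '[[[0, 0, 0.01, 0, 0, 0], [0, 0, 0.02, 0, 0, 0], [0, 0, 0.028, 0, 0, 0], [0, 0, 0.034, 0, 0, 0], [0, 0, 0.037, 0, 0, 0]]]'

```text
clock: 7.15
position: [0.4607, 0.0089, 0.0412]
tcp_rot: [180.0, 0.0, -180.0]
contact_force: [0.6, 0.8, 4.3]
gripper_width: -0.001
grasp_force: 2.3
```

step_arm --steps '[[[0, 0, 0, 0, 0, 0], [0, 0, 0, 0, 0, 0], [0, 0, 0, 0, 0, 0], [0, 0, 0, 0, 0, 0]]]'

```text
clock: 7.48
position: [0.4607, 0.0088, 0.0417]
tcp_rot: [180.0, 0.0, -180.0]
contact_force: [0.0, 0.9, 2.8]
gripper_width: -0.002
grasp_force: 2.1
```

step_arm --steps '[[[0, 0, 0.002, 0, 0, 0], [0, 0, 0.003, 0, 0, 0], [0, 0, 0.003, 0, 0, 0], [0, 0, 0.003, 0, 0, 0], [0, 0, 0.003, 0, 0, 0]]]'

```text
clock: 7.9
position: [0.4607, 0.0089, 0.0407]
tcp_rot: [180.0, 0.0, -180.0]
contact_force: [-1.4, 1.1, 11.8]
gripper_width: 0.002
grasp_force: 5.2
```

step_arm --steps '[[[0, 0, 0, 0, 0, 0], [0, 0, 0, 0, 0, 0]]]'

```text
clock: 8.07
position: [0.4607, 0.0088, 0.0407]
tcp_rot: [180.0, 0.0, -180.0]
contact_force: [-1.5, 0.7, 9.1]
gripper_width: 0.001
grasp_force: 5.2
```

The key reached its stop, with force up to about 10 N at 6 mm down. Lift clear.

step_arm --steps '[[[0, 0, -0.06, 0, 0, 0], [0, 0, -0.12, 0, 0, 0], [0, 0, -0.2, 0, 0, 0], [0, 0, -0.28, 0, 0, 0], [0, 0, -0.35, 0, 0, 0]]]'

```text
clock: 8.48
position: [0.46, 0.0085, 0.1817]
tcp_rot: [-180.0, -0.0, -180.0]
contact_force: [1.3, 0.2, -0.4]
gripper_width: 0.0
grasp_force: 0.0
```

step_arm --steps '[[[0, 0, 0, 0, 0, 0], [0, 0, 0, 0, 0, 0], [0, 0, 0, 0, 0, 0], [0, 0, 0, 0, 0, 0]]]'

```text
clock: 8.82
position: [0.4595, 0.0087, 0.179]
tcp_rot: [-180.0, -0.1, -180.0]
contact_force: [-0.4, 0.1, -0.3]
gripper_width: -0.001
grasp_force: 0.0
```

```bash
python3 - <<'E'
from h import *
c=cap("side"); save(c,"end"); print(env.read_state()["position"])
print(env.finish_job())
E
```

```text
[0.45953949 0.00866018 0.17886783]
the job is handed in; nothing more can be done
None
```

I stroked the left (pan-zone) bar from the smallest dot to the red dot at about 2–3 mm depth, then pressed the start key to its stop and released it. The arm is clear and the job is handed in; no verdict came back, and I didn't check a final picture.

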